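# Clear the counter grain mill and hold its chute flap half open

## Task

Empty the grain mill for cleaning: take its crank knob and turn the crank one full turn clockwise (seen from above), back to where it stood, and let go of it. Then, with the fingers, press the square thumb plate at the mill's side half way down, until its top is level with the two little posts beside it (12 mm), never all the way down, and finish while still holding it there so the chute can be brushed out. Leave the round button on the other side and everything else on the counter alone.

Things in the scene. Friction and masses are not known exactly. Their poses are not given: they have to be found in the camera images.
- mill: The grain mill, fixed to the counter: square wooden case 190 (x) x 170 (y) x 100 mm high, on it a round aluminium hopper up to 152 mm high and 148 mm across. Origin: centre of its underside, at counter height; its own -x side is the front with the chute, z up. It stands anywhere about the middle of the counter, turned up to 0.45 rad either way
- crank_axis (a point): Point on the crank's vertical axle (fixed, the mill's middle), at the height of the middle of the knob, 198 mm above the counter
- crank_grip (a point): Middle of the crank's upright wooden knob: a round peg 25 mm across and 50 mm tall (172 to 222 mm above the counter) which spins freely on its pin, 60 mm from the axle. The flat steel crank arm (20 mm wide, top at 167 mm) lies under it; the hub in the middle ends at 169 mm
- crank (a joint): Crank angle in rad, growing clockwise seen from above; one full turn is +6.283. At 0 the knob lies on the mill's -x side. It starts anywhere from 0 to 5 rad, has no stop within reach, needs about 4 N at the knob and stays where it is left
- plate_top (a point): Centre of the top face of the square aluminium thumb plate, 46 x 46 mm and 9 mm thick, on a sprung stem; the top is 79 mm above the counter when up. It sits on a wooden block (90 mm along the mill's x, 108 mm along its y, 45 mm high) against the mill's +y or -y side, 150 mm from the mill's middle; which side varies. It moves straight down
- plate (a joint): Travel of the thumb plate in m: 0 up, 0.012 half way (wanted), 0.024 all the way down. It springs back: 4 N to start moving, 7 N at half way, 10 N at the bottom
- plate_unit: The wooden block under the square thumb plate, with the plate on it. Origin: centre of its underside, straight under the plate; axes parallel to the mill's
- post_top (a point): Top of one of the two fixed steel posts (8 mm thick), 67 mm above the counter, that stand 34 mm either side of the plate's centre along the mill's x; level with the plate's top when that is half way down
- button_top (a point): Centre of the top of the round aluminium button, 46 mm across, on a like wooden block without posts against the mill's opposite side; 79 mm high (its disc is 9 mm thick) and sprung the same. Not to be pressed
- button (a joint): Travel of the round button in m, 0 up to 0.024; to be left at 0
- tin: Bystander: open steel tin, 72 mm across, 62 mm high, in front of the mill's chute. Origin: centre of its underside
- brush: Bystander: wooden hand brush 200 mm long, lying behind the mill, under 45 mm high. Origin: on its underside, about the middle
- jar: Bystander: glass jar 56 mm across, 75 mm high, behind the mill's +y side. Origin: centre of its underside
- spatula: Bystander: spatula 170 mm long lying flat in front of the mill's -y side, under 30 mm high. Origin: on its underside, about the middle
- loaf_b: Bystander: loose loaf 190 x 80 x 70 mm, the nearer one to the mill of two in the wooden tray (walls 45 mm high) to the robot's right. Origin: centre of its underside
- bottle: Bystander: amber bottle 54 mm across, 150 mm high, beyond the mill. Origin: centre of its underside
- mouse: Bystander: round black computer mouse 62 mm across, 35 mm high, to the robot's left. Origin: centre of its underside
Mind the look-alikes: they are no part of the job. Leave any pink look-alike of the plate_unit alone.

How it is judged:
By the outcome, as a careful person would: the job done as asked, in the order asked, and still so for the second after the job is handed in, while the arm keeps its last pose, push and grip.
It also fails if it takes over 54 s, if anything falls off the work surface, if the arm or the gripper's body presses on something with over 40 N, if the wrist force passes 120 N, or if a joint passes its speed limit or range.

## Robot

A 6-joint arm with a two-finger parallel gripper is mounted at the origin on the work surface. World frame = base frame: x ahead of the robot, y to its left, z up, the work surface at z = 0. Lengths are in m, angles in rad, forces in N, time in s.
With the tool pointing down it reaches from about 0.275 to 0.825 m from the base axis. Payload 4.9 kg.
Tool frame: the origin (TCP) lies midway between the tips of the shut fingers; the grasp point (between the pads) lies 19 mm behind it (grip_point_offset is the distance from the TCP to the grasp point, in m); z points along the fingers, y is the line along which they close (so a half turn about z gives the same grasp; the last joint's range is limited). The gripper opens to 85 mm and grips with 20 to 120 N. Pads are 22 mm wide; open, the fingers measure 114 mm over their backs; the gripper's body (76 mm by 85 mm) begins 54 mm behind the grasp point. The pads swing forward as they close: fully open they stand 13 mm farther back than shut.
Start: joints at [0.999, 0.326, -0.193, 1.052, 0, 1.437], TCP at [0.233, 0.498, 0.209] pointing down, gripper open.
Joint ranges: [-2.65, 2.65], [-0.97, 1.79], [-1.3, 1.35], [-1.93, 2.1], [-1.47, 1.37], [-3.14, 3.14]. Speed limits (rad/s): [2.57, 2.57, 3.14, 3.14, 3.14, 3.14].

## Interface

Orientations are given as a rotation vector (axis times angle).
In Python, from cell import * gives the robot as it stands. Calls block until the motion is done:
- movep(position, orientation): joint-space move of the TCP to a pose.
- move_l(position, velocity=0.15, rot=None, until_force=None): straight line of the TCP; rot=None keeps the orientation; velocity is the mean speed in m/s. With until_force (N) it stops when the force on the tool has changed by that much, and returns True; else False.
- set_joints(angles): joint-space move.
- let_go() and grab(newtons=None): open the fingers fully, or close them until they stop; newtons is the grip in N (None keeps the last).
- sleep(seconds).
- ik(position, orientation): joint angles nearest the present ones, or None.
- get_state(): the state.
- grab_frame(name): name is "scene" or "top" or "wrist"; returns a dict with "img" (480x640x3 uint8, red, green, blue), "fx", "fy", "cx", "cy" (pixels), "cam_to_world" (4x4, takes a point from camera to world coordinates); the wrist camera has in their place "T_tool_cam" (4x4, takes a point from camera to tool coordinates, whose origin is the TCP and whose axes are the flange's). Camera axes: x right, y down, z forward; pixel columns grow to the right and rows downward; lengths in m; the calibration is good to about 2 mm. A picture is of the moment at which its call begins: read the wrist's pose just before it. There is no depth.
A pose or a line that the arm cannot do raises MotionError and nothing moves.
- sign_off(): hands the job in; it is judged then, once.
Trained networks look in the newest picture that a camera, given by its name, has taken for a name from the list of things; names that differ only in an ending like _2 or _b are one class to them, and where a whole thing is asked for, a point or a joint stands for the part that bears it (a point fixed in the world has none). Each returns a list of dicts, best first, with "score" (0 to 1); they miss things now and then, are a little off and sometimes report something else, mostly with a low value. They report only what shows in the picture. A call takes as long as a camera call. They do not tell look-alikes from the thing itself.
- spot_in(camera, name): "centre" ([column, row] in pixels, amid what is visible of it).
- silhouettes(camera, name): "mask" (480x640 bool, what is visible of it) and "centre" ([column, row] in pixels, amid what is visible of it).
- tip_of(camera, name): "centre" ([column, row] in pixels: a listed point, or the origin of a listed thing).
The state is a dict: "clock": time; "q": joint angles; "joint_velocities": joint speeds; "tau": joint torques, N m; "position": TCP position; "eef_rot": TCP orientation; "contact_force": force on the tool from outside, world axes, zero at the start; "wrist_torque": the same for the moment, N m; "finger_gap": opening from 0.0 (shut) to 1.0 (fully open); "grasp_force": force on a finger pad.
Only numpy, scipy, OpenCV 4.12 (cv2) and the standard library are available. Lean on these libraries where they do the work, as an engineer would, in place of code of your own. Each camera call takes 0.05 s, during which the arm holds its last target. There are 200 camera calls.

## Working session

There is one attempt and no reset: what is moved stays moved. The work goes in short steps, each a Python script; the robot and the scene stay as the last script left them, time stands still between calls to the robot, and variables do not carry over. Pictures are saved under pics/ and viewed, at most 11 in all, crops included, and the job is handed in when it is done.

```bash
mkdir -p pics; ls; cat > h.py <<'E'
from cell import *
import numpy as np, cv2
def ray(f,px,z):
    T=np.array(f["cam_to_world"]); d=T[:3,:3]@np.array([(px[0]-f["cx"])/f["fx"],(px[1]-f["cy"])/f["fy"],1])
    o=T[:3,3]; return o+d*(z-o[2])/d[2]
def save(f,n,crop=None,s=1):
    im=f["img"][:,:,::-1]
    if crop: im=im[crop[1]:crop[3],crop[0]:crop[2]]
    cv2.imwrite("pics/"+n,cv2.resize(im,None,fx=s,fy=s,interpolation=cv2.INTER_CUBIC))
E
python3 - <<'E'
from h import *
np.set_printoptions(precision=4,suppress=True)
H=dict(crank_axis=.198,crank_grip=.198,plate_top=.079,post_top=.067,button_top=.079,mill=0,plate_unit=0,tin=0,jar=0)
for c in("top","scene"):
    f=grab_frame(c); save(f,c+"0.png")
    print(c,np.array(f["cam_to_world"])[:3,3])
    for n,z in H.items():
        for d in tip_of(c,n)[:3]: print(n,round(d["score"],2),np.array(d["centre"]).round(1),ray(f,d["centre"],z))
s=get_state();print(s["clock"],s["eef_rot"],s["finger_gap"],s["contact_force"])
E
```

```text
pics
top [ 0.4462 -0.0183  1.7959]
crank_axis 0.8 [335.3 239.4] [ 0.5652 -0.0472  0.198 ]
crank_grip 0.69 [341.2 215. ] [ 0.6349 -0.0644  0.198 ]
plate_top 0.8 [403.  162.8] [ 0.81   -0.2591  0.079 ]
plate_top 0.76 [383.4 234.2] [ 0.5895 -0.1966  0.079 ]
plate_top 0.69 [434.4 206.3] [ 0.6748 -0.3537  0.079 ]
post_top 0.68 [397.3 338.9] [ 0.2705 -0.237   0.067 ]
post_top 0.66 [404.6 172.8] [ 0.7812 -0.2654  0.067 ]
post_top 0.64 [380.6 245. ] [ 0.5572 -0.1889  0.067 ]
button_top 0.45 [283.9 245.6] [0.5556 0.1078 0.079 ]
button_top 0.41 [432.  205.1] [ 0.6785 -0.3464  0.079 ]
mill 0.79 [334.1 242.4] [ 0.5703 -0.0469  0.    ]
mill 0.25 [382.  231.4] [ 0.6051 -0.2004  0.    ]
plate_unit 0.9 [391.8 325.1] [ 0.3071 -0.2285  0.    ]
plate_unit 0.89 [400.1 166.2] [ 0.8157 -0.2607  0.    ]
plate_unit 0.66 [377.1 232.8] [ 0.6006 -0.1846  0.    ]
tin 0.75 [346.  287.8] [ 0.4254 -0.0842  0.    ]
jar 0.58 [285.7 207.1] [0.6845 0.1079 0.    ]
scene [0.9042 0.5093 1.0952]
crank_axis 0.94 [310.6 223.6] [ 0.5672 -0.038   0.198 ]
crank_grip 0.66 [281.7 228.2] [ 0.6327 -0.0631  0.198 ]
plate_top 0.73 [276.8 216.5] [ 0.5886 -0.1801  0.079 ]
plate_top 0.71 [350.4 169. ] [ 0.3179 -0.2168  0.079 ]
plate_top 0.51 [192.  228.8] [ 0.8021 -0.2649  0.079 ]
post_top 0.85 [208.3 227.2] [ 0.7611 -0.2555  0.067 ]
post_top 0.67 [357.4 160.1] [ 0.2724 -0.2438  0.067 ]
post_top 0.55 [282.4 210.1] [ 0.5605 -0.1993  0.067 ]
button_top 0.57 [347.5 283.2] [0.541  0.0942 0.079 ]
mill 0.86 [308.9 263.3] [ 0.5683 -0.0465  0.    ]
plate_unit 0.82 [196.9 246.5] [ 0.8075 -0.2615  0.    ]
plate_unit 0.71 [348.7 186.4] [ 0.3177 -0.2167  0.    ]
plate_unit 0.58 [278.9 233.2] [ 0.5885 -0.1784  0.    ]
tin 0.64 [302.9 329.5] [0.6842 0.1116 0.    ]
tin 0.62 [344.9 230.6] [ 0.4215 -0.0849  0.    ]
jar 0.86 [300.4 326.2] [0.6849 0.1005 0.    ]
1.0 [-0.6823 -3.0666 -0.0001] 0.9974371657893805 [-0.2192  0.8463  0.2774]
```

View pics/top0.png

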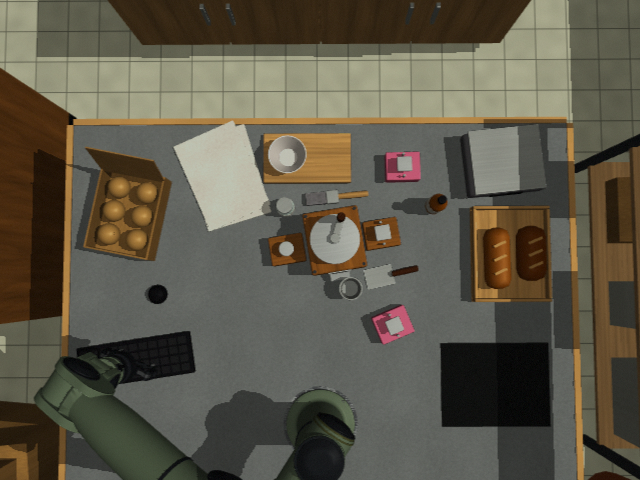

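View pics/scene0.png

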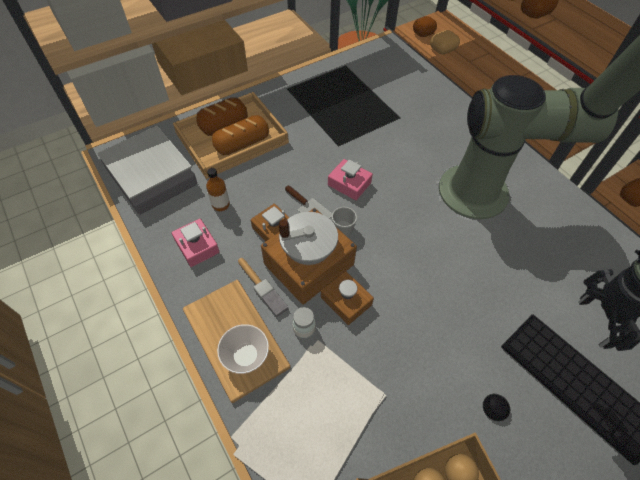

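Candidates for the plate in the top picture are the brown block at (382,232) against the mill, and pink ones at (404,163) and (393,325). The round button is at (286,249), on the other side. By the description I choose the brown one at (382,232), and I'll check it in a crop and fit the mill pose.

```bash
cat > fit.py <<'E'
from h import *
from scipy.optimize import least_squares
np.set_printoptions(precision=4,suppress=True)
L=dict(crank_axis=(0,0,.198),mill=(0,0,0),plate_top=(0,-.15,.079),button_top=(0,.15,.079),plate_unit=(0,-.15,0))
M=lambda p,l:np.array([p[0]+np.cos(p[2])*l[0]-np.sin(p[2])*l[1],p[1]+np.sin(p[2])*l[0]+np.cos(p[2])*l[1],l[2]])
def proj(f,P):
    T=np.array(f["cam_to_world"]);c=T[:3,:3].T@(P-T[:3,3]);return np.array([f["fx"]*c[0]/c[2]+f["cx"],f["fy"]*c[1]/c[2]+f["cy"]])
E
python3 - <<'E'
from fit import *
obs=[];knob=[];F={}
p0=np.array([.568,-.045,.13])
for c in("top","scene"):
    for rep in range(3):
        f=F[c]=grab_frame(c)
        for n,l in L.items():
            for d in tip_of(c,n):
                if np.linalg.norm(proj(f,M(p0,l))-d["centre"])<12: obs.append((c,n,l,np.array(d["centre"])));break
        for d in tip_of(c,"crank_grip")[:1]: knob.append((c,np.array(d["centre"])))
r=least_squares(lambda p:np.concatenate([proj(F[c],M(p,l))-u for c,n,l,u in obs]),p0,loss="soft_l1");p=r.x
print(p)
for c,n,l,u in obs: print(c,n,(proj(F[c],M(p,l))-u).round(1),end="; ")
k=least_squares(lambda a:np.concatenate([proj(F[c],M(p,(.06*np.cos(a[0]),.06*np.sin(a[0]),.198)))-u for c,u in knob]),[-.4])
print("\nknob mill ang",k.x,k.fun.round(1),M(p,(.06*np.cos(k.x[0]),.06*np.sin(k.x[0]),.198)),"plate",M(p,L["plate_top"]))
a=cv2.resize(F["top"]["img"][190:290,255:415],None,fx=5,fy=5,interpolation=cv2.INTER_CUBIC)
def dr(im,f,P,o,s): 
    u=(proj(f,P)-o+.5)*s-.5;cv2.circle(im,tuple(int(v) for v in u.round()),3,(0,255,0),1)
b=cv2.resize(F["scene"]["img"][190:330,240:390],None,fx=4,fy=4,interpolation=cv2.INTER_CUBIC)
pts=[M(p,l) for l in L.values()]+[M(p,(s*.034,-.15,.067)) for s in(-1,1)]+[M(p,(x*.095,y*.085,.1)) for x in(-1,1) for y in(-1,1)]+[M(p,(.06*np.cos(k.x[0]),.06*np.sin(k.x[0]),.222))]
for P in pts: dr(a,F["top"],P,np.array([255,190]),5);dr(b,F["scene"],P,np.array([240,190]),4)
cv2.imwrite("pics/a1.png",a[:,:,::-1]);cv2.imwrite("pics/b1.png",b[:,:,::-1])
E
```

```text
[ 0.5689 -0.0475  0.1785]
top crank_axis [-1.2  2.1]; top mill [-1.3 -2.6]; top plate_top [-0.9  1.8]; top button_top [0.9 2.2]; top plate_unit [0.7 2.6]; top crank_axis [-1.5  0.7]; top mill [-1.4 -0.4]; top plate_top [0.  1.9]; top button_top [-1.5  2.4]; top plate_unit [1.6 1.2]; top crank_axis [-0.2 -1.3]; top mill [-1.3 -1.4]; top plate_top [-2.7 -1.5]; top button_top [-0.1  2.9]; top plate_unit [2.2 0.3]; scene crank_axis [-1.2  0.5]; scene plate_top [-0.3 -2.6]; scene button_top [ 0.4 -0.5]; scene plate_unit [-4.2 -5. ]; scene crank_axis [ 0.  -0.3]; scene mill [-0.3  1.2]; scene plate_top [-1.1 -1.3]; scene button_top [0.9 1.4]; scene plate_unit [-2.5 -5.3]; scene crank_axis [-4.1  1. ]; scene mill [0.  0.7]; scene plate_top [ 0.1 -0.3]; scene button_top [-0.5  0.5]; scene plate_unit [-2.5 -2.4]; 
knob mill ang [-0.4453] [ 1.5  2.3  0.4  3.7 -2.2  2.7  1.9  1.   3.1 -0.8] [ 0.6267 -0.0633  0.198 ] plate [ 0.5955 -0.1951  0.079 ]
```

View pics/a1.png

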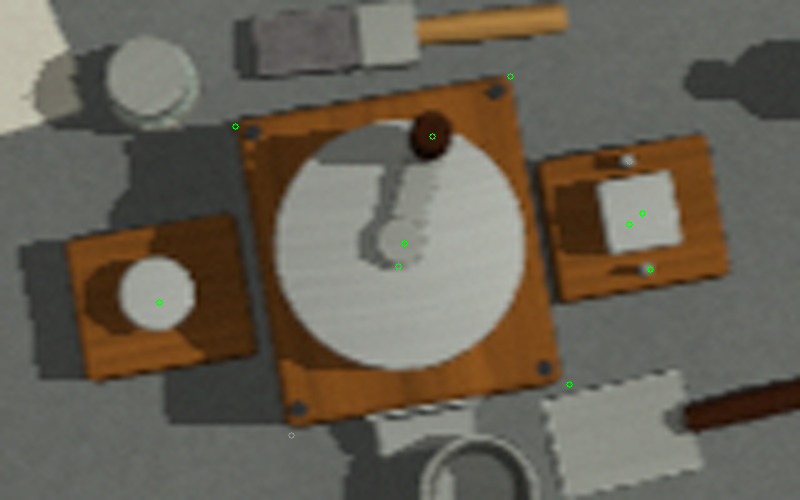

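View pics/b1.png

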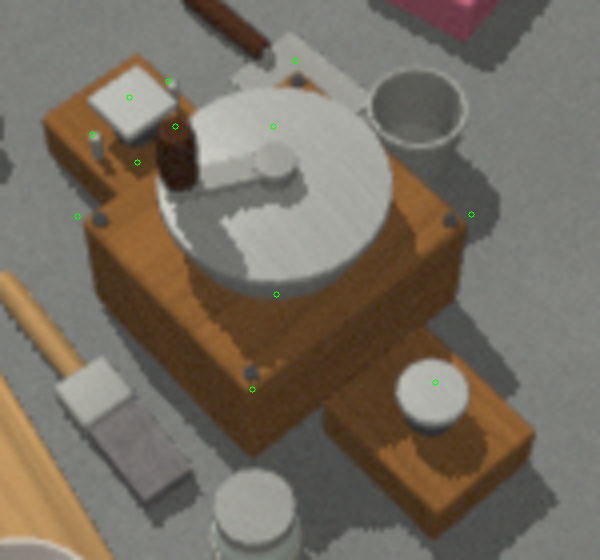

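The crops confirm it: a square plate with two posts on the brown block (top crop (640,213)), and the round button at (157,293). I'll refine with hand-picked pixels.

```bash
cat > fit2.py <<'E'
from fit import *
F={c:grab_frame(c) for c in("top","scene")}
O={"top":((255,190),5),"scene":((240,190),4)}
R=[("top",(0,0,.169),(400,241)),("top",(0,0,.152),(400,245)),("top",(0,-.15,.079),(640.5,213)),("top",(0,.15,.079),(157,293)),
("top",(.034,-.15,.067),(628,159)),("top",(-.034,-.15,.067),(649,269)),
("scene",(0,0,.169),(275,160)),("scene",(0,0,.152),(275,185)),("scene",(0,-.15,.079),(133,103)),("scene",(0,.15,.079),(433,392)),
("scene",(-.034,-.15,.067),(168,82)),("scene",(.034,-.15,.067),(95,135))]
px=lambda c,u:(np.array(u)+.5)/O[c][1]-.5+O[c][0]
g=lambda p:np.array([proj(F[c],M(p,l))-px(c,u) for c,l,u in R])
r=least_squares(lambda p:g(p).ravel(),[.568,-.045,.16],loss="soft_l1");p=r.x
print(p);print(g(p).round(1).tolist())
for c in O:
    q=[R[i] for i in range(len(R)) if R[i][0]==c]
    rr=least_squares(lambda p:np.concatenate([proj(F[c],M(p,l))-px(c,u) for c,l,u in q]),p);print(c,rr.x)
for c,u in(("top",(432,132)),("scene",(178,125))):
    K=ray(F[c],px(c,u),.222);print("knob",K,np.linalg.norm(K[:2]-p[:2]),np.arctan2(*(K[:2]-p[:2])[::-1]))
E
python3 fit2.py
```

```text
[ 0.5713 -0.0448  0.1618]
[[-0.3, 0.2], [-0.4, -0.1], [-0.5, 0.1], [-0.6, 0.2], [-0.3, 0.4], [-0.8, 0.1], [-0.6, -0.3], [-0.5, -2.7], [-0.5, -1.0], [-0.3, -0.6], [0.5, 0.4], [-0.4, 0.2]]
top [ 0.5716 -0.0463  0.1627]
scene [ 0.5717 -0.0425  0.1605]
knob [ 0.6293 -0.0631  0.222 ] 0.060823866758807014 -0.30647849796434623
knob [ 0.6247 -0.0629  0.222 ] 0.05644219441379855 -0.32743570289254814
```

```bash
python3 - <<'E'
from fit import *
C=np.array([.5715,-.0450]);
for rot in([np.pi,0,0],[0,np.pi,0]):
    for a in(-.31,1.2,2.8,4.4):
        q=ik([*(C+.06*np.array([np.cos(a),np.sin(a)])),.178],rot);print(None if q is None else np.array(q))
rot=[0,np.pi,0]
if ik([.629,-.0633,.3],rot) is None or abs(ik([.629,-.0633,.3],rot)[5])>2: rot=[np.pi,0,0]
t=get_state()["clock"]
movep([.6287-.05,-.0633,.33],rot)
s=get_state();print(rot,s["q"],s["clock"]-t,s["position"],s["contact_force"],s["clock"])
f=grab_frame("wrist");save(f,"w1.png")
T=np.array(f["T_tool_cam"]);print(T)
Rw=cv2.Rodrigues(np.array(s["eef_rot"]))[0];A=np.eye(4);A[:3,:3]=Rw;A[:3,3]=s["position"]
f["cam_to_world"]=A@T
np.save("w1.npy",f["cam_to_world"])
for n,z in dict(crank_grip=.198,crank_axis=.198,plate_top=.079,button_top=.079).items():
    for d in tip_of("wrist",n)[:2]: print(n,d["score"],d["centre"],ray(f,d["centre"],z))
E
```

```text
[-0.2171  0.4979 -0.0085  1.0644  0.      2.9245]
[-0.106   0.4268 -0.1226  1.0214  0.      3.0356]
[-0.1916  0.2865 -0.3308  0.9535  0.      2.95  ]
[-0.3138  0.3707 -0.2087  0.9914  0.      2.8278]
[-0.2171  0.4979 -0.0085  1.0644  0.     -0.2171]
[-0.106   0.4268 -0.1226  1.0214  0.     -0.106 ]
[-0.1916  0.2865 -0.3308  0.9535  0.     -0.1916]
[-0.3138  0.3707 -0.2087  0.9914  0.     -0.3138]
[0, 3.141592653589793, 0] [-0.2345  0.3441  0.1397  1.3667  0.0002 -0.2356] 2.3833 [ 0.5786 -0.0625  0.3299] [ 0.0587 -0.6561  0.2937] 5.5833
[[-0.0001 -0.9506 -0.3105  0.0804]
 [ 1.     -0.0004  0.0008 -0.0006]
 [-0.0008 -0.3105  0.9506 -0.165 ]
 [ 0.      0.      0.      1.    ]]
crank_grip 0.9 [319.1, 276.6] [ 0.6256 -0.0611  0.198 ]
crank_axis 0.66 [338.3, 210.2] [ 0.5685 -0.046   0.198 ]
plate_top 0.85 [199.1, 207.3] [ 0.5935 -0.1935  0.079 ]
button_top 0.65 [439.9, 256.4] [0.6513 0.0794 0.079 ]
button_top 0.63 [472.5, 162.0] [0.5438 0.1035 0.079 ]
```

View pics/w1.png

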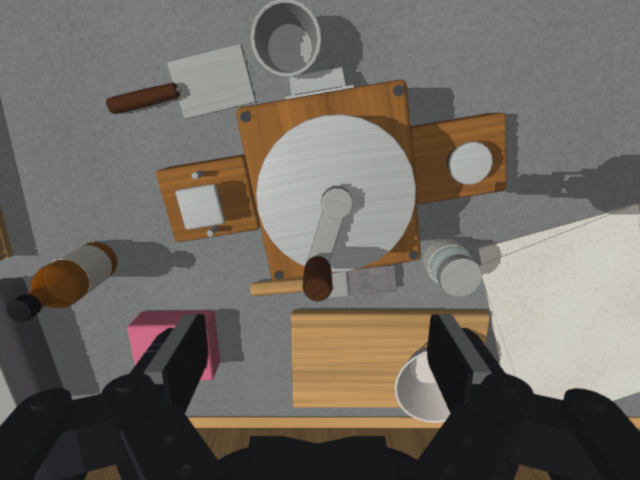

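The wrist picture shows the knob at (318,270), the hub at (338,201), the plate at (200,207) and the button at (470,163). It agrees with the fit. Next I check the wrist numbers, then grasp the knob.

```bash
python3 - <<'E'
from fit import *
f=grab_frame("wrist");f["cam_to_world"]=np.load("w1.npy")
for u,z in(((337.5,202),.169),((336,192),.152),((200.5,207),.079),((470.5,163),.079),((317,267),.222)): print(ray(f,u,z))
K=np.array([.6280,-.0628]);rot=[0,np.pi,0]
movep([*K,.25],rot); move_l([*K,.179],velocity=.1)
print(get_state()["contact_force"])
grab(30)
s=get_state();print(s["position"],s["finger_gap"],s["grasp_force"],s["contact_force"],s["wrist_torque"],s["clock"])
E
```

```text
[ 0.5681 -0.0452  0.169 ]
[ 0.5626 -0.0457  0.152 ]
[ 0.5931 -0.1919  0.079 ]
[0.5448 0.1015 0.079 ]
[ 0.6074 -0.0629  0.222 ]
[-0.2942  0.4546  1.1625]
[ 0.6281 -0.0626  0.1794] 0.27285325154326745 29.748552090022713 [-0.8267  1.6765  2.592 ] [ 0.2519  0.1569 -0.0174] 7.7917
```

```bash
python3 - <<'E'
from fit import *
C=np.array([.570,-.045]);s0=get_state();P=np.array([.628,-.0628]);d=P-C;a0=np.arctan2(d[1],d[0]);r0=np.linalg.norm(d);print(a0,r0)
N=30
for i in range(1,9):
    a=a0-2*np.pi*i/N; r=.06+(r0-.06)*(1-i/8 if i<8 else 0)
    move_l([C[0]+r*np.cos(a),C[1]+r*np.sin(a),.179],velocity=.06)
    s=get_state();F=s["contact_force"];e=np.array([np.cos(a),np.sin(a)])
    print(i,"Frad",round(F[0]*e[0]+F[1]*e[1],1),"Ftan_cw",round(F[0]*e[1]-F[1]*e[0],1),"Fz",round(F[2],1),"gap",round(s["finger_gap"],3),round(s["clock"],2))
f=grab_frame("scene");save(f,"s2.png",(220,130,400,330),3)
E
```

```text
-0.29777183525284623 0.06066992665233745
1 Frad -1.7 Ftan_cw -1.0 Fz 3.9 gap 0.274 8.15
2 Frad -1.0 Ftan_cw -0.7 Fz 5.2 gap 0.273 8.51
3 Frad -0.9 Ftan_cw -0.8 Fz 6.2 gap 0.276 8.87
4 Frad -1.2 Ftan_cw -0.4 Fz 6.3 gap 0.276 9.22
5 Frad -0.1 Ftan_cw -0.8 Fz 5.4 gap 0.269 9.58
6 Frad -1.0 Ftan_cw -0.4 Fz 6.7 gap 0.273 9.94
7 Frad -0.7 Ftan_cw -0.7 Fz 6.4 gap 0.274 10.3
8 Frad -0.2 Ftan_cw -1.5 Fz 7.2 gap 0.27 10.66
```

View pics/s2.png

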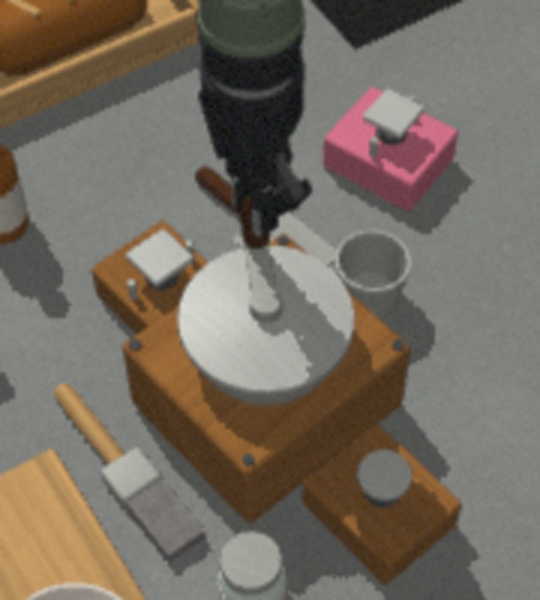

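The crank follows, with the knob between the fingers at crop (255,215), and forces are small. I continue.

```bash
python3 - <<'E'
from fit import *
C=np.array([.570,-.045]);d=np.array([.628,-.0628])-C;a0=np.arctan2(d[1],d[0]);r0=np.linalg.norm(d)
N=30
for i in range(9,31):
    a=a0-2*np.pi*i/N; r=.06+(r0-.06)*max(0,(i-26)/4)
    move_l([C[0]+r*np.cos(a),C[1]+r*np.sin(a),.179],velocity=.06)
    s=get_state();F=s["contact_force"];e=np.array([np.cos(a),np.sin(a)])
    if i%2==0: print(i,"Frad",round(F[0]*e[0]+F[1]*e[1],1),"Fcw",round(F[0]*e[1]-F[1]*e[0],1),"Fz",round(F[2],1),"gap",round(s["finger_gap"],3),round(s["clock"],2))
sleep(.3);s=get_state();print(s["position"],s["contact_force"])
f=grab_frame("top");f2=grab_frame("scene");save(f2,"s3.png",(240,190,390,330),4)
E
```

```text
10 Frad -1.7 Fcw -0.0 Fz 6.5 gap 0.271 11.43
12 Frad -2.3 Fcw -0.9 Fz 7.2 gap 0.27 12.14
14 Frad -3.6 Fcw -0.3 Fz 5.9 gap 0.278 12.86
16 Frad -3.1 Fcw -0.6 Fz 6.1 gap 0.275 13.57
18 Frad -2.7 Fcw -1.2 Fz 7.7 gap 0.275 14.29
20 Frad -2.1 Fcw -0.6 Fz 8.6 gap 0.277 15.01
22 Frad 0.2 Fcw 0.1 Fz 8.7 gap 0.273 15.72
24 Frad 1.9 Fcw 0.3 Fz 8.6 gap 0.274 16.44
26 Frad 2.4 Fcw -1.1 Fz 7.5 gap 0.27 17.16
28 Frad 2.9 Fcw -0.5 Fz 7.2 gap 0.271 17.88
30 Frad 2.5 Fcw -0.2 Fz 6.0 gap 0.273 18.59
[ 0.6279 -0.0628  0.1793] [ 1.1352 -0.1387  6.9784]
```

View pics/s3.png

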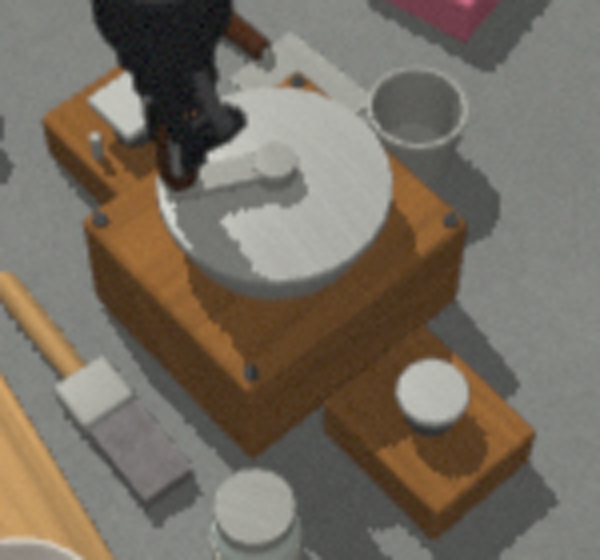

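The knob is back where it started: the arm and knob at (180,170) look the same as before. Now I release, rise, shut the fingers and feel for the plate.

```bash
python3 - <<'E'
from fit import *
let_go();sleep(.2);s=get_state();print(s["finger_gap"],s["contact_force"])
move_l([.628,-.0628,.27],velocity=.12)
f=grab_frame("top")
P=[.5945,-.1925];rot=[0,np.pi,0]
move_l([*P,.27],velocity=.15)
grab(30)
f=grab_frame("scene");
for d in tip_of("scene","crank_grip")[:1]: print("knob",d["score"],d["centre"],ray(f,d["centre"],.198))
move_l([*P,.10],velocity=.12);sleep(.3)
b=get_state();print("base",b["contact_force"],b["position"],b["finger_gap"],b["clock"])
print(move_l([*P,.074],velocity=.01,until_force=2.5))
s=get_state();print(s["contact_force"],s["position"],s["clock"])
f=grab_frame("scene");save(f,"s4.png",(240,190,390,330),4)
E
```

```text
0.9944534663733057 [ 0.1136  0.5432 -0.0711]
knob 0.73 [281.2, 227.4] [ 0.6326 -0.0657  0.198 ]
base [0.6416 0.1544 0.1764] [ 0.5947 -0.1926  0.1003] 0.007537319521926988 24.55
False
[-0.3644  0.3555 -0.358 ] [ 0.5945 -0.1925  0.074 ] 27.3
```

View pics/s4.png

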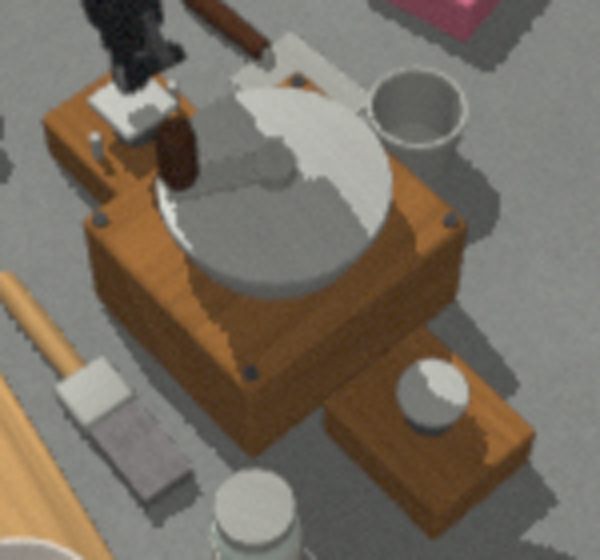

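The plate is still up. The finger tip is just above it at (135,88), with its shadow apart at (150,115). I feel further down.

```bash
python3 - <<'E'
from fit import *
P=[.5945,-.1925]
print(move_l([*P,.060],velocity=.01,until_force=2.5))
s=get_state();print(s["contact_force"],s["position"],s["clock"])
E
```

```text
False
[ 0.4353 -0.0509 -0.8615] [ 0.5945 -0.1925  0.0601] 28.9
```

```bash
python3 - <<'E'
from fit import *
f=grab_frame("scene");save(f,"s5.png",(240,180,340,255),7)
s=get_state();print(s["contact_force"],s["tau"],s["finger_gap"],s["grasp_force"])
print(proj(f,np.array([.5945,-.1925,.060])),proj(f,np.array([.5945,-.1925,.079])))
E
```

```text
[ 0.1376  0.75   -0.7927] [ -0.0006 -54.4135  23.1442   0.0007  -0.0004  -0.    ] 0.0036742216065742206 0.0
[273.1838 218.4276] [272.6862 214.3376]
```

View pics/s5.png

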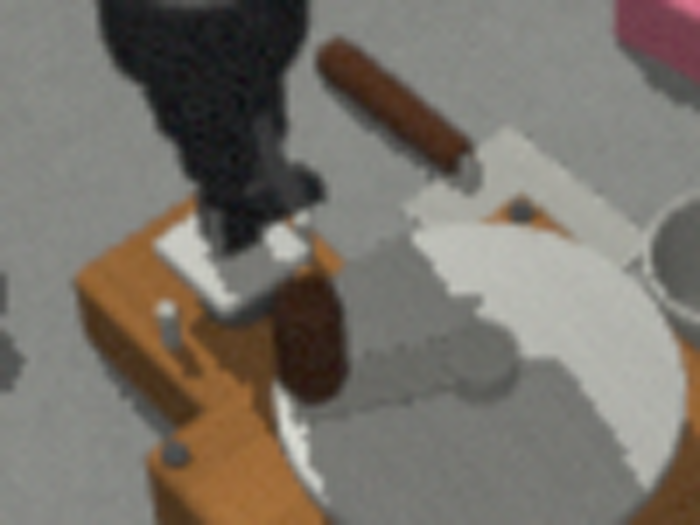

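The tip has almost reached the plate, which is still up, so the real tip seems to sit above the nominal TCP. I go on by feel in small steps.

```bash
python3 - <<'E'
from fit import *
P=[.5945,-.1925]
for z in np.arange(.058,.050,-.002):
    hit=move_l([*P,z],velocity=.01,until_force=2.5)
    s=get_state();print(hit,s["contact_force"],s["position"][2],s["clock"])
    if hit or s["contact_force"][2]>2.5: break
f=grab_frame("scene");save(f,"s6.png",(240,180,340,255),7)
E
```

```text
False [ 0.0218 -0.404   0.0225] 0.05787786912774694 29.3
False [-0.2986  0.2663  3.2437] 0.056369820021138384 29.65
```

View pics/s6.png

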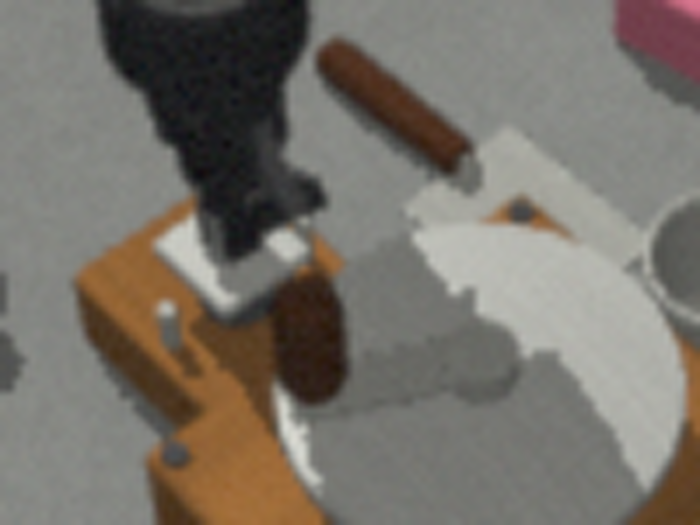

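The plate is still up and the tip is now on it at crop (235,255). I press in steps and check against the spring law.

```bash
python3 - <<'E'
from fit import *
P=[.5945,-.1925]
for z in(.055,.053,.051,.049):
    hit=move_l([*P,z],velocity=.02,until_force=8)
    sleep(.1);L_=[]
    for _ in range(8): sleep(.02);L_.append(get_state())
    F=np.mean([s["contact_force"] for s in L_],0);print(z,hit,F,np.mean([s["position"][2] for s in L_]),L_[-1]["clock"])
    if F[2]>9: break
f=grab_frame("scene");save(f,"s7.png",(240,180,340,255),7)
E
```

```text
0.055 False [-0.0327 -0.0412  3.4482] 0.055132793211790286 30.1833
0.053 False [0.4313 0.2275 4.0794] 0.053100882042141855 30.6667
0.051 False [ 0.8524 -0.3726  4.5897] 0.05113425036926203 31.15
0.049 False [ 0.6398 -0.2852  4.8724] 0.04919587588800916 31.6333
```

```bash
cat > edge.py <<'E'
from fit import *
def edge(im):  # subpixel row where the plate's blue channel falls below 90, at columns left of the finger
    out=[]
    for c in range(170,196,2):
        col=im[215:340,c-3:c+4,0].mean(1); i0=np.argmax(col[:60]); i=i0+np.argmax(col[i0:]<100)
        out.append(215+i-1+(col[i-1]-100)/(col[i-1]-col[i]+1e-9))
    return np.array(out)
E
python3 - <<'E'
from edge import *
I={n:cv2.imread(f"pics/{n}.png").astype(float) for n in("s5","s6","s7")}
for n in I: print(n,edge(I[n]).round(1))
f=grab_frame("top");f=grab_frame("scene")
a=proj(f,M((.5715,-.045,.162),(0,-.15,.079)));b=proj(f,M((.5715,-.045,.162),(0,-.15,.067)));print("12mm px*7",(b-a)*7)
for n in("s5","s7"): print(I[n][225:330:5,180].astype(int).tolist())
E
```

```text
s5 [265.5 267.6 269.2 271.  273.3 275.2 276.8 278.8 281.2 282.9 284.6 286.9
 288.9]
s6 [265.6 267.7 269.4 271.4 273.7 275.5 277.  279.2 281.6 283.3 284.9 286.9
 288.8]
s7 [275.2 276.7 278.6 280.9 282.7 284.2 286.1 288.4 290.3 292.1 294.4 296.2
 297.6]
12mm px*7 [ 2.2367 18.1649]
[[157, 170, 180], [193, 200, 198], [194, 202, 201], [195, 202, 201], [193, 201, 199], [192, 200, 198], [192, 199, 198], [191, 197, 197], [172, 176, 174], [137, 142, 142], [103, 113, 123], [77, 99, 126], [60, 97, 138], [52, 97, 143], [50, 96, 144], [52, 96, 144], [57, 95, 138], [60, 89, 123], [62, 89, 120], [62, 91, 120], [63, 91, 116]]
[[56, 99, 143], [97, 125, 155], [149, 163, 174], [180, 191, 192], [195, 202, 200], [193, 200, 199], [189, 197, 196], [192, 199, 199], [192, 199, 199], [183, 189, 189], [164, 170, 168], [133, 140, 144], [95, 113, 132], [67, 100, 135], [57, 99, 142], [53, 98, 143], [55, 94, 136], [61, 91, 126], [58, 84, 112], [56, 79, 102], [61, 82, 100]]
```

The image shift gives 7.0 mm pressed at z = 0.0492, so half way is z ≈ 0.0442.

```bash
python3 - <<'E'
from edge import *
P=[.5945,-.1925]
move_l([*P,.0440],velocity=.02);sleep(.2)
D=[]
ref=edge(cv2.imread("pics/s5.png").astype(float))
for k in range(4):
    f=grab_frame("scene");save(f,"s8.png",(240,180,340,255),7)
    D.append(np.median(edge(cv2.imread("pics/s8.png").astype(float))-ref))
s=get_state();print(np.array(D),"mm",np.mean(D)/16.1*12,s["position"],s["contact_force"],s["clock"])
d=tip_of("scene","crank_grip")[:1];print([x["centre"] for x in d])
E
```

```text
[15.1818 15.3738 15.3082 15.1919] mm 11.376836317666848 [ 0.5947 -0.1926  0.0444] [0.4812 0.6672 5.9548] 32.5833
[[280.5, 225.9]]
```

View pics/s8.png

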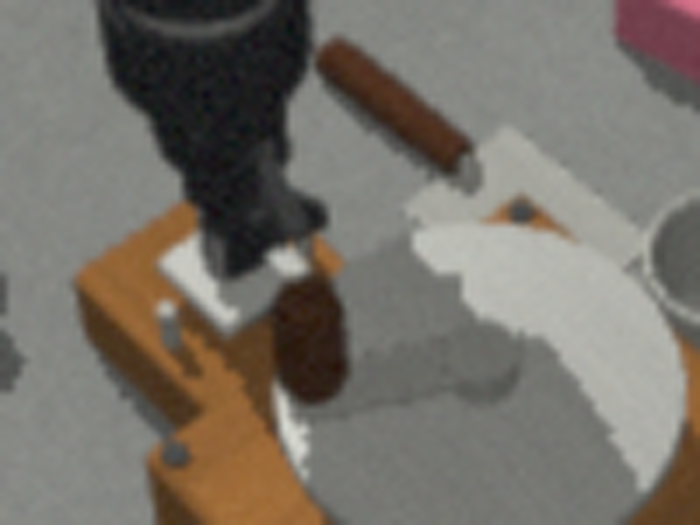

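The plate's corner now sits about level with the post tops, at around (228,330), which makes it about 11.5 mm pressed. I lower it 0.6 mm more and hand in.

```bash
python3 - <<'E'
from edge import *
move_l([.5945,-.1925,.0434],velocity=.01);sleep(.3)
f=grab_frame("scene");save(f,"s9.png",(240,180,340,255),7)
d=np.median(edge(cv2.imread("pics/s9.png").astype(float))-edge(cv2.imread("pics/s5.png").astype(float)))
s=get_state();print(d/16.1*12,s["position"],s["contact_force"],s["clock"])
print(sign_off())
E
```

```text
12.008608005227673 [ 0.5947 -0.1926  0.0438] [0.4234 0.8098 6.4195] 33.2333
the job is handed in; nothing more can be done
None
```

The job is handed in at about 33 s: I turned the crank one full turn clockwise back to its start and let go, and the fingers are holding the thumb plate at about 12 mm, as measured in the camera image (the spring force alone pointed 1–2 mm shallower); I pressed neither the button nor anything else.

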